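Load the sprung spice-tin rail

ROBOT

A 6-joint arm with a two-finger parallel gripper is mounted at the origin on the work surface. World frame = base frame: x ahead of the robot, y to its left, z up, the work surface at z = 0. Lengths are in m, angles in rad, forces in N, time in s.
With the tool pointing down it reaches from about 0.35 to 0.975 m from the base axis. Payload 4.9 kg.
Tool frame: the origin (TCP) lies at the very end of the fingers, on their centre line; the grasp point (between the pads) lies ctrl.grip_point_offset behind it (ctrl.grip_point_offset is the distance from the TCP to the grasp point, in m); z points along the fingers, y is the direction in which the jaws open and shut (so a half turn about z gives the same grasp; the last joint's range is limited). The gripper opens to 85 mm and grips with 20 to 120 N. Pads are 22 mm wide; open, the fingers measure 114 mm over their backs; the gripper's body (76 mm by 85 mm) begins 54 mm behind the grasp point. The pads swing forward as they close: fully open they stand 13 mm farther back than shut.
Start: joints at [1.138, 0.053, 1.613, -0, 1.476, -0.119], TCP at [0.193, 0.594, 0.231] pointing down, gripper open.
Joint ranges: [-3.01, 3.01], [-1.01, 2.22], [0.06, 2.58], [-1.02, 4.17], [0.09, 2.62], [-3.14, 3.14]. Speed limits (rad/s): [2.57, 2.57, 3.14, 3.14, 3.14, 3.14].

INTERFACE

Orientations are given as a rotation vector (axis times angle).
In Python, from station import ctrl gives the robot as it stands. The module is installed in compiled form; this text tells all that it offers.
- The arm moves only by the shell command python3 -m creep 'ROWS' [FORCE]. ROWS is JSON, a list of rows, each a list of 5 numbers: the closure in counts, from 0 (fully open) to 255 (shut), then the shift along the tool's x, y, z in mm, then the turn about the tool's z in rad. A call has 1 to 12 rows; each row is the pose to reach, as a shift and turn from the pose commanded when the call began, along the tool's axes at that moment; what a row does not reach only later rows make up. A row lasts 1/12 s, in which the tool goes at most 41.7 mm and 7.16 degrees, less where a joint would pass 70% of its speed; a pose out of reach is approached as far as the arm can. A call with a gripper value outside its range is refused whole. The fingers move at their own pace and stop on an object; FORCE is the grip in N (left out, the last holds). Time passes only in rows, so rows that repeat a pose let the fingers close. It gives the time, the measured TCP pose, the force and the opening at its end, in the units of the state.
- ctrl.get_obs(): the state, without advancing time (a new reading comes with each control period).
- ctrl.get_image(name): name is "side" or "top"; returns the picture (420x560x3 uint8, red, green, blue); there is no depth.
- ctrl.calibration(name): a dict with "fx", "fy", "cx", "cy" (pixels), "R" (3x3) and "t" (3): a world point X has camera coordinates R X + t. Camera axes: x right, y down, z forward; pixel columns grow to the right and rows downward; lengths in m; the calibration is good to about 2 mm. A picture is of the moment at which its call begins. calibration takes no time and is no camera call.
- ctrl.finish_job(): hands the job in, once; it reports no verdict.
Trained networks look in the newest picture that a camera, given by its name, has taken for a name from the list of things; names that differ only in an ending like _2 or _b are one class to them, and where a whole thing is asked for, a point or a joint stands for the part that bears it (a point fixed in the world has none). Each returns a list of dicts, best first, with "conf" (0 to 1); they miss things now and then, are a little off and sometimes report something else, mostly with a low value. They report only what shows in the picture. A call takes as long as a camera call.
- ctrl.boxes_of(camera, label): "rect" ([left, top, width, height] in pixels, round what is visible of it).
- ctrl.outline_of(camera, label): "mask" (420x560 bool, what is visible of it) and "rect" ([left, top, width, height] in pixels, round what is visible of it).
The state is a dict: "t": time; "q": joint angles; "dq": joint speeds; "effort": joint torques, N m; "tool_pos": TCP position; "tool_rot": TCP orientation; "contact_force": force on the tool from outside, world axes, zero at the start; "wrist_torque": the same for the moment, N m; "opening": finger opening in m.
Only numpy, scipy, OpenCV 4.12 (cv2) and the standard library are available. Lean on these libraries where they do the work, as an engineer would, in place of code of your own. Each camera call takes 0.05 s, during which the arm holds its last target. There are 200 camera calls.

TASK

Load both square tins into the sprung rail: pull the knob back against the spring until it meets the end of its J-shaped slot, shift it sideways into the notch and let go so that the follower stays caught back, then stand the two tins upright one behind the other in the rail. After that bring the knob out of the notch and ease the follower forward, without letting it snap, until it presses the tins against the front stop, and let go. Feel for the end of the slot instead of forcing the knob against it, do not ram the tins into the rail, and leave everything else on the island where it is.

Things in the scene. Friction and masses are not known exactly. Their poses are not given: they have to be found in the camera images.
- rail: stainless open-topped straight channel, 275 mm long, fixed. Origin: underside (island surface), centre line, inner face of the front stop; x runs back along the rail (the way the follower is pulled), y across, z up. Channel floor at z = 4 mm, inner width 48 mm, walls 4 mm thick, tops at z = 26; front stop 6 mm thick, top at z = 42. Open above from x = 0 to 80 mm, covered by the slot plate behind
- rail_floor (a point): point on the channel floor at the inner face of the front stop, on the centre line, 4 mm above the island; axes as rail
- follower (a joint): travel (m) of the sprung follower along the rail's +x = free length between front stop and pusher face. Spring pulls to 0: 4 N at 0, 12 N at 0.13. Reads 0.064 with both tins clamped. The slot's straight leg ends somewhere in 0.084..0.132: the plate is clamped anywhere in that range, not reported, so feel for the end
- latch (a joint): sideways shift (m) of the knob along the rail's +y relative to the follower: 0 = in the straight leg of the J slot, 0.020 = in the notch; stays where left by light friction (about 1 N), no spring
- knob: the follower's knob, a black upright cylinder 22 mm in diameter, underside 46 and top 82 mm above the island, on a 10 mm steel pin that runs in the slot; 104 mm behind the pusher face. Origin on its axis at island height; axes as rail
- knob_grip (a point): point on the knob's axis, 66 mm above the island, a good height to grip
- gate: steel slot plate (top 36 mm above the island, y = -30..38 mm) on two dark strips; origin as rail, not telling where the plate is clamped. J slot: straight leg 14 mm wide; the knob can go sideways (+y) only within 4 mm of its rear end; the notch, 20 mm aside, runs 10 mm forward from the rear end, where the spring holds the knob behind a 6 mm tooth (follower 0.074..0.122)
- pusher: the follower's aluminium face plate, 40 mm wide, 5 mm thick, 6 to 28 mm above the island; origin at island height on the centre line of its front face; axes as rail
- tin_a: square-cornered aluminium tin, standing: 32 mm (its x) by 42 mm (its y) by 64 mm high, about 90 g; origin at the centre of its underside. It goes in the rail with its 42 mm side across the channel, either way round; either tin may be the front one
- tin_b: the other tin, the same in every way
- round_jar: round glass spice jar, 44 mm in diameter, 75 mm high; origin under its centre; leave alone
- pepper_mill: dark wooden pepper mill, 48 mm in diameter, 130 mm high; origin under its centre; leave alone
- rolling_pin: marble rolling pin on two wooden rests, 410 mm long along its y, 67 mm high; origin under its centre; leave alone
- pastry_brush: brush lying on the island; leave alone
- plate: white ceramic plate, 200 mm in diameter; leave alone
- scraper: steel dough scraper 150 mm wide with a wooden grip, lying flat; leave alone
- mug: white mug, 80 mm in diameter, 90 mm high; leave alone

How it is judged:
On the way, in this order (a step that is already met when the one before it is completed fails the run):
1. the follower is pulled back, its knob sits in the notch and nothing holds it (value of joint follower above 0.07 m and value of joint latch above 0.015 m and contact force between the fingers and knob below 0.2 N), for 0.3 s.
2. both tins stand upright and squarely in the rail, released, while the follower is still caught back (value of joint follower above 0.07 m and value of joint latch above 0.015 m and x of tin_a in the frame of rail_floor between 0.01 and 0.11 m and y of tin_a in the frame of rail_floor between -0.004 and 0.004 m and z of tin_a in the frame of rail_floor between -0.003 and 0.003 m and angle between each of tin_a, tin_b's own z axis and vertical below 0.08 rad and angle between the x axis of each of tin_a, tin_b and the x axis of rail, either way round below 0.12 rad and x of tin_b in the frame of rail_floor between 0.01 and 0.11 m and y of tin_b in the frame of rail_floor between -0.004 and 0.004 m and z of tin_b in the frame of rail_floor between -0.003 and 0.003 m and contact force between the fingers and tin_a below 0.2 N and contact force between the fingers and tin_b below 0.2 N), for 0.2 s.
At the end, for the whole second after the job is handed in: Both tins stand on the rail floor (3 mm), within 4 mm of its centre line, upright (0.08 rad) and square (0.12 rad), against the front stop; the knob is in the straight leg (latch under 4 mm), the follower at 61 to 67 mm pressing the rear tin with over 2 N; all released and at rest (value of joint latch below 0.004 m and value of joint follower between 0.061 and 0.067 m and x of tin_a in the frame of rail_floor between 0.01 and 0.054 m and y of tin_a in the frame of rail_floor between -0.004 and 0.004 m and z of tin_a in the frame of rail_floor between -0.003 and 0.003 m and angle between each of tin_a, tin_b's own z axis and vertical below 0.08 rad and angle between the x axis of each of tin_a, tin_b and the x axis of rail, either way round below 0.12 rad and x of tin_b in the frame of rail_floor between 0.01 and 0.054 m and y of tin_b in the frame of rail_floor between -0.004 and 0.004 m and z of tin_b in the frame of rail_floor between -0.003 and 0.003 m and (contact force between pusher and tin_a above 2 N or contact force between pusher and tin_b above 2 N) and contact force between the fingers and knob below 0.2 N and contact force between the fingers and tin_a below 0.2 N and contact force between the fingers and tin_b below 0.2 N and linear speed of each of tin_a, tin_b below 0.01 m/s); the robot touches nothing.
It fails at once if the knob's pin is forced against the rear end of the slot or against the tooth with more than 20 N (contact force between knob and slot_plate_c3 above 20 N or contact force between knob and slot_plate_c1 above 20 N).
It fails at once if the follower snaps forward: faster than 0.3 m/s with the knob in the straight leg (velocity of joint follower below -0.3 m/s and value of joint latch below 0.006 m).
It fails at once if a tin is rammed against the rail with more than 100 N (contact force between any of tin_a, tin_b and rail above 100 N).
It fails at once if one of the other things on the island is pushed more than 30 mm away (distance of any of round_jar, pepper_mill, rolling_pin, pastry_brush, plate, scraper, mug from where it was at the start of the episode above 0.03 m).
It also fails if it takes over 72 s, if anything falls off the work surface, if the arm or the gripper's body presses on something with over 40 N, if the wrist force passes 120 N, or if a joint passes its speed limit or range.

## Working session

There is one attempt and no reset: what is moved stays moved. The work goes in short steps, Python scripts to look and compute and a shell command to move; the robot and the scene stay as the last step left them, time stands still between calls to the robot, and variables do not carry over. Pictures are saved under pics/ and viewed, about 8 in all and at most 12, crops included, and the job is handed in when it is done.

```bash
mkdir -p pics
cat > h.py <<'E'
import numpy as np, cv2
from station import ctrl
from scipy.spatial.transform import Rotation as Ro
def cam(n):
    c=ctrl.calibration(n); return c,np.array(c['R']),np.array(c['t'])
def ray(n,u,v,z):
    c,R,t=cam(n); o=-R.T@t; d=R.T@np.array([(u-c['cx'])/c['fx'],(v-c['cy'])/c['fy'],1]); return o+d*(z-o[2])/d[2]
def proj(n,X):
    c,R,t=cam(n); p=R@np.array(X)+t; return np.array([c['fx']*p[0]/p[2]+c['cx'],c['fy']*p[1]/p[2]+c['cy']])
E
python3 - <<'E'
from h import *
ims=[ctrl.get_image(n) for n in("side","top")]
for n,i in zip(("side","top"),ims):
    cv2.imwrite(f'pics/{n}0.png',i[:,:,::-1])
    c,R,t=cam(n);print(n,c['fx'],-R.T@t,R.round(2).tolist())
    for l in("rail","knob","gate","tin_a","pusher"):
        for b in ctrl.boxes_of(n,l)[:3]: print(l,np.round(b['rect']),round(b['conf'],2))
o=ctrl.get_obs();print({k:np.round(v,3) for k,v in o.items()},ctrl.grip_point_offset, Ro.from_rotvec(o['tool_rot']).as_matrix().round(3))
E
```

```text
side 437.87534019463834 [0.43190804 0.96191016 0.75086586] [[-0.99, -0.12, -0.02], [-0.05, 0.56, -0.83], [0.11, -0.82, -0.56]]
rail [233. 205.  59.  74.] 0.74
knob [266. 210.  10.  17.] 0.66
gate [242. 226.  41.  44.] 0.64
tin_a [234. 226.  50.  50.] 0.7
tin_a [315. 167.  16.  22.] 0.69
tin_a [212. 170.  36.  36.] 0.26
pusher [278. 210.  11.   7.] 0.42
top 427.7968821594431 [ 0.36790891 -0.0352732   1.39386573] [[-0.01, -1.0, 0.0], [-0.99, 0.0, -0.15], [0.15, -0.0, -0.99]]
rail [211. 185.  93.  40.] 0.9
rail [263. 202.   5.   6.] 0.62
gate [219. 188.  48.  28.] 0.97
tin_a [347. 196.  15.  17.] 0.73
tin_a [349. 240.  17.  12.] 0.58
{'t': np.float64(0.6), 'q': array([ 1.138,  0.053,  1.613, -0.   ,  1.476, -0.119]), 'dq': array([-0.002, -0.001,  0.   ,  0.   , -0.001, -0.   ]), 'effort': array([-0.0000e+00, -3.9340e+01, -3.7023e+01, -0.0000e+00,  1.0000e-03,
       -0.0000e+00]), 'tool_pos': array([0.193, 0.594, 0.231]), 'tool_rot': array([0.491, 3.103, 0.   ]), 'contact_force': array([ 0.315, -0.079, -0.752]), 'wrist_torque': array([-0.003,  0.004,  0.035]), 'opening': np.float64(0.085)} 0.0187 [[-0.951  0.309  0.   ]
 [ 0.309  0.951  0.   ]
 [-0.     0.    -1.   ]]
```

View pics/top0.png

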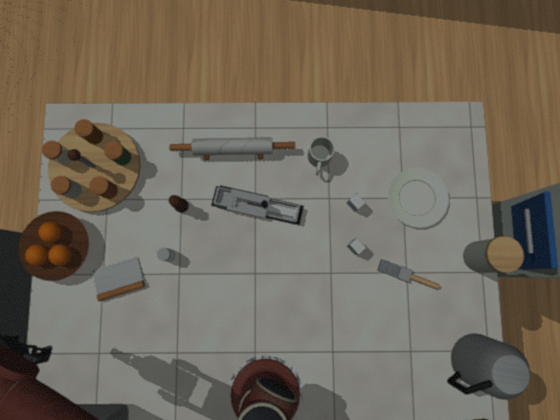

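View pics/side0.png

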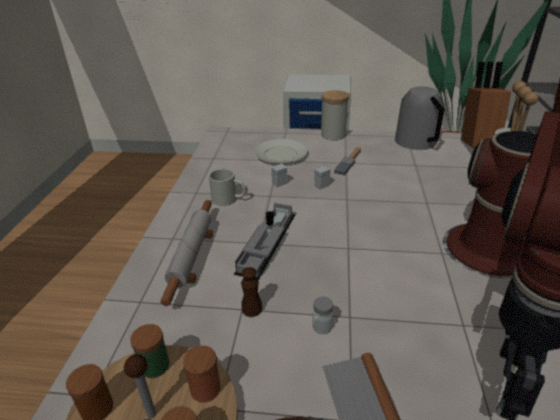

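Run:
```python
from h import *
t=cv2.imread('pics/top0.png');s=cv2.imread('pics/side0.png')
def crop(im,x,y,w,h,k):
    o=cv2.resize(im[y:y+h,x:x+w],None,fx=k,fy=k,interpolation=cv2.INTER_CUBIC)
    o=cv2.convertScaleAbs(o,alpha=1.4)
    for i in range(0,w,10): cv2.line(o,(i*k,0),(i*k,6),(0,255,0),1); cv2.putText(o,str(x+i),(i*k,16),0,.35,(0,255,0),1)
    for i in range(0,h,10): cv2.line(o,(0,i*k),(6,i*k),(0,255,0),1); cv2.putText(o,str(y+i),(0,i*k+4),0,.35,(0,255,0),1)
    return o
a=crop(t,205,180,100,48,8); cv2.imwrite('pics/c1.png',a)
b=crop(s,230,200,70,78,7)
c=np.vstack([crop(t,335,190,40,65,4),crop(s,265,160,40,32,4)])
c2=crop(s,265,160,70,32,4)
H=600; cv=np.zeros((600,800,3),np.uint8); cv[:546,:490]=b; cv[:260,500:660]=c[:260]; cv[300:428,500:780]=c2
cv2.imwrite('pics/c2.png',cv)
```

```text
(no output)
```

View pics/c1.png

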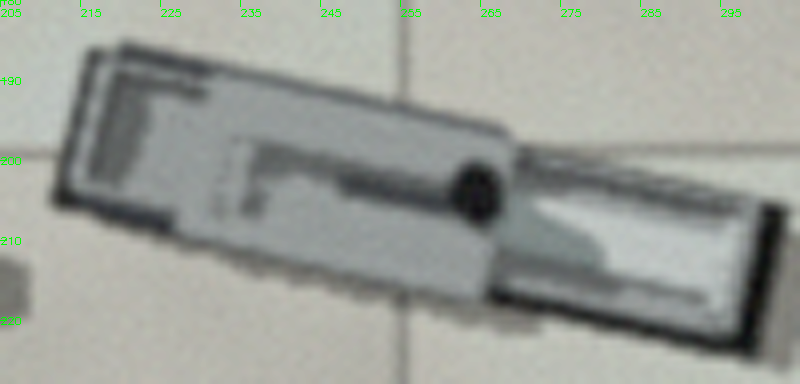

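View pics/c2.png

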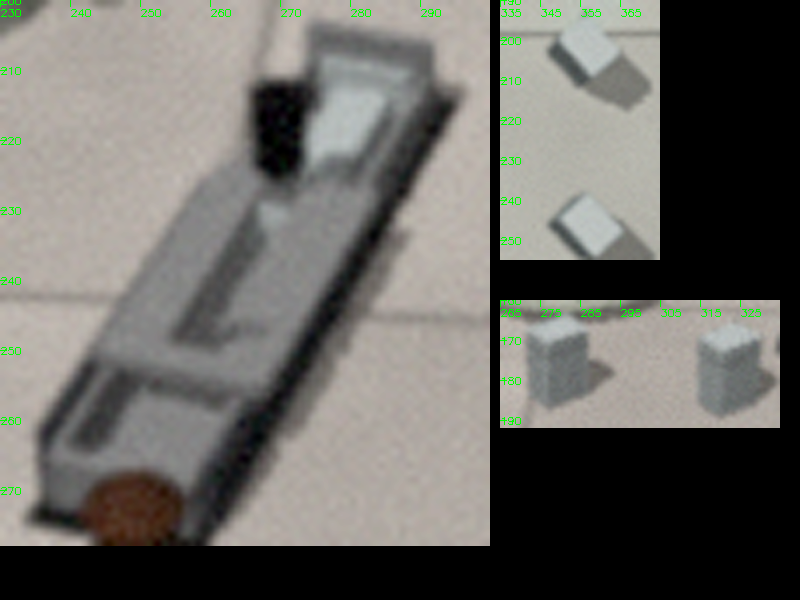

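```bash
cat >> h.py <<'E'
from scipy.optimize import minimize, least_squares
def box(p,dx=32,dy=42,h=64):
    c,s=np.cos(p[2]),np.sin(p[2]); Q=[]
    for a in(-1,1):
        for b in(-1,1):
            for z in(0,h/1000):
                X=a*dx/2000;Y=b*dy/2000; Q.append([p[0]+c*X-s*Y,p[1]+s*X+c*Y,z])
    return Q
def sil(n,Q,K=8):
    P=np.array([proj(n,q) for q in Q])
    m=np.zeros((420,560),np.float32); x0,y0=np.floor(P.min(0)).astype(int)-2; w,h=np.ceil(P.max(0)).astype(int)-[x0,y0]+3
    b=np.zeros((h*K,w*K),np.float32); hull=cv2.convexHull(P.astype(np.float32))
    cv2.fillConvexPoly(b,np.round((hull-[x0,y0]+.5)*K*16).astype(np.int32),1,shift=4)
    m[y0:y0+h,x0:x0+w]=cv2.resize(b,(w,h),interpolation=cv2.INTER_AREA); return m
def fit_tin(masks,p0):
    f=lambda p:sum(np.abs(sil(n,box(p))-m).sum()/m.sum() for n,m in masks.items())
    best=None
    for y in np.arange(0,np.pi,np.pi/12):
        r=minimize(f,[*p0,y],method='Nelder-Mead',options=dict(initial_simplex=[[*p0,y],[p0[0]+.01,p0[1],y],[p0[0],p0[1]+.01,y],[*p0,y+.2]],maxiter=120))
        if best is None or r.fun<best.fun: best=r
    return best
E
python3 - <<'E'
from h import *
for n in("side","top"): ctrl.get_image(n)
M={}
for n in("side","top"):
    for b in ctrl.outline_of(n,"tin_a"):
        print(n,np.round(b['rect']),round(b['conf'],2),b['mask'].sum()); M.setdefault(n,[]).append(b)
top=[b for b in M['top'] if b['rect'][0]>330 and b['rect'][2]<25][:2]
for b in top:
    v,u=[a.mean() for a in np.nonzero(b['mask'])]; X=ray('top',u,v,.045)
    us=proj('side',[X[0],X[1],.032])
    m={'top':b['mask'].astype(np.float32)}
    for s in M['side']:
        r=s['rect']
        if abs(r[0]+r[2]/2-us[0])<8 and abs(r[1]+r[3]/2-us[1])<10: m['side']=s['mask'].astype(np.float32);break
    r=fit_tin(m,X[:2]); print(list(m),X.round(3),r.x.round(4),round(r.fun,3))
# rail
obs=[('top',.26+0,[], )]
R=lambda p,X:[p[0]+np.cos(p[2])*X[0]-np.sin(p[2])*X[1],p[1]+np.sin(p[2])*X[0]+np.cos(p[2])*X[1],X[2]]
T=lambda u,v:np.array([205+u/8-.5+.0625,180+v/8-.5+.0625])
S=lambda u,v:np.array([230+u/7-.5,200+v/7-.5])
def linres(p,n,A,B,pts):
    a=proj(n,R(p,A));b=proj(n,R(p,B));d=(b-a)/np.linalg.norm(b-a)
    return [np.cross(d,q-a) for q in pts]
def res(p):
    r=[]
    r+=linres(p,'top',[0,-.028,.026],[.08,-.028,.026],[T(515,148),T(760,203)])
    r+=linres(p,'top',[0,.028,.026],[.08,.028,.026],[T(490,287),T(740,343)])
    r+=linres(p,'top',[-.006,-.028,.042],[-.006,.028,.042],[T(788,208),T(762,355)])
    r+=linres(p,'side',[-.006,-.028,.042],[-.006,.028,.042],[S(310,27),S(434,40)])
    r+=list(proj('top',R(p,[.104,0,.064]))-T(477,193))
    r+=list(proj('side',R(p,[.104,0,.064]))-S(278,130))
    r+=[x*.5 for x in linres(p,'top',[.05,-.03,.036],[.2,-.03,.036],[T(508,133),T(230,72)])]
    return np.array(r)
s=least_squares(res,[.65,-.1,1.4],loss='soft_l1');print(s.x.round(4),res(s.x).round(2))
p=s.x
for X in([0,0,.004],[.104,0,.066]):print(np.round(R(p,X),4))
for e,nm in(((245,155),'leg rear'),((240,210),'notch rear')):
    X=ray('top',*T(*e),.036);d=X[:2]-p[:2];c,sn=np.cos(p[2]),np.sin(p[2]);print(nm,c*d[0]+sn*d[1],-sn*d[0]+c*d[1])
E
```

```text
side [313. 168.  18.  22.] 0.89 339
side [274. 164.  13.  25.] 0.53 296
top [347. 197.  18.  13.] 0.76 160
top [380. 262.  60.  26.] 0.74 566
top [347. 237.  20.  19.] 0.5 232Traceback (most recent call last):
  File "<stdin>", line 15, in <module>
  File "h.py", line 28, in fit_tin
    r=minimize(f,[*p0,y],method='Nelder-Mead',options=dict(initial_simplex=[[*p0,y],[p0[0]+.01,p0[1],y],[p0[0],p0[1]+.01,y],[*p0,y+.2]],maxiter=120))
    res = _minimize_neldermead(fun, x0, args, callback, bounds=bounds,
                               **options)
    fsim[j] = func(sim[j])
              ~~~~^^^^^^^^
    fx = function(np.copy(x), *(wrapper_args + args))
  File "h.py", line 25, in <lambda>
    f=lambda p:sum(np.abs(sil(n,box(p))-m).sum()/m.sum() for n,m in masks.items())
               ~~~^^^^^^^^^^^^^^^^^^^^^^^^^^^^^^^^^^^^^^^^^^^^^^^^^^^^^^^^^^^^^^^^
  File "h.py", line 25, in <genexpr>
    f=lambda p:sum(np.abs(sil(n,box(p))-m).sum()/m.sum() for n,m in masks.items())
                          ~~~^^^^^^^^^^
  File "h.py", line 19, in sil
    P=np.array([proj(n,q) for q in Q])
                ~~~~^^^^^
  File "h.py", line 9, in proj
    c,R,t=cam(n); p=R@np.array(X)+t; return np.array([c['fx']*p[0]/p[2]+c['cx'],c['fy']*p[1]/p[2]+c['cy']])
          ~~~^^^
  File "h.py", line 5, in cam
    c=ctrl.calibration(n); return c,np.array(c['R']),np.array(c['t'])
ValueError: time passes only in moves, steps and waits
```

```bash
sed -i 's/^def cam/import functools\n@functools.cache\ndef cam/' h.py
cat > m.py <<'E'
from h import *
def tins(nms=("side","top"),show=True):
    for n in nms: ctrl.get_image(n)
    M={n:ctrl.outline_of(n,"tin_a") for n in nms}
    for b in [b for b in M['top'] if b['rect'][2]<25][:3]:
        v,u=[a.mean() for a in np.nonzero(b['mask'])]; X=ray('top',u,v,.045)
        us=proj('side',[X[0],X[1],.032])
        m={'top':b['mask'].astype(np.float32)}
        for s in M['side']:
            r=s['rect']
            if abs(r[0]+r[2]/2-us[0])<8 and abs(r[1]+r[3]/2-us[1])<10: m['side']=s['mask'].astype(np.float32);break
        r=fit_tin(m,X[:2]); print(list(m),X.round(3),r.x.round(4),round(r.fun,3),b['conf'])
R=lambda p,X:[p[0]+np.cos(p[2])*X[0]-np.sin(p[2])*X[1],p[1]+np.sin(p[2])*X[0]+np.cos(p[2])*X[1],X[2]]
T=lambda u,v:np.array([205+u/8-.5+.0625,180+v/8-.5+.0625])
S=lambda u,v:np.array([230+u/7-.5,200+v/7-.5])
def linres(p,n,A,B,pts):
    a=proj(n,R(p,A));b=proj(n,R(p,B));d=(b-a)/np.linalg.norm(b-a)
    return [d[0]*(q-a)[1]-d[1]*(q-a)[0] for q in pts]
E
python3 - <<'E'
from m import *
tins()
def res(p):
    r=[]
    r+=linres(p,'top',[0,-.028,.026],[.08,-.028,.026],[T(515,148),T(760,203)])
    r+=linres(p,'top',[0,.028,.026],[.08,.028,.026],[T(490,287),T(740,343)])
    r+=linres(p,'top',[-.006,-.028,.042],[-.006,.028,.042],[T(788,208),T(762,355)])
    r+=linres(p,'side',[-.006,-.028,.042],[-.006,.028,.042],[S(310,27),S(434,40)])
    r+=list(proj('top',R(p,[.104,0,.064]))-T(477,193))
    r+=list(proj('side',R(p,[.104,0,.064]))-S(278,130))
    r+=[x*.5 for x in linres(p,'top',[.05,-.03,.036],[.2,-.03,.036],[T(508,133),T(230,72)])]
    return np.array(r)
s=least_squares(res,[.65,-.1,1.4],loss='soft_l1');print(s.x.round(4),res(s.x).round(2))
p=s.x
for X in([0,0,.004],[.104,0,.066]):print(np.round(R(p,X),4))
for e,nm in(((245,155),'leg rear'),((240,210),'notch rear')):
    X=ray('top',*T(*e),.036);d=X[:2]-p[:2];c,sn=np.cos(p[2]),np.sin(p[2]);print(nm,c*d[0]+sn*d[1],-sn*d[0]+c*d[1])
E
```

```text
['top', 'side'] [ 0.59  -0.294  0.045] [ 0.5923 -0.2957  2.0956] 0.341 0.66
['top', 'side'] [ 0.45  -0.291  0.045] [ 0.4517 -0.2932  2.2757] 0.205 0.65
[ 0.5591 -0.1053  1.3332] [-0.12  0.16 -0.63 -0.29 -2.92 -3.89  1.89  0.54  0.52  0.21  0.84 -0.54
  0.19 -0.05]
[ 0.5591 -0.1053  0.004 ]
[ 0.5836 -0.0042  0.066 ]
leg rear 0.20196827889715316 0.0019465237893531578
notch rear 0.19844563943152987 0.024143037278086768
```

```bash
cat >> m.py <<'E'
def go(X,yaw_x=None):
    "shift (mm, tool axes) bringing the TCP to X, and turn so that tool y lies along world yaw"
    o=ctrl.get_obs(); Q=Ro.from_rotvec(o['tool_rot']).as_matrix()
    d=Q.T@(np.array(X)-o['tool_pos'])*1000
    tu=None
    if yaw_x is not None:
        y=np.arctan2(Q[1,1],Q[0,1]); tu=-((yaw_x-y+np.pi/2)%np.pi-np.pi/2)
    print('t',round(float(o['t']),2),'tcp',o['tool_pos'].round(4),'shift',d.round(1),'turn',tu,'F',o['contact_force'].round(2),'op',round(float(o['opening']),4))
E
python3 - <<'E'
from m import *
def res(p):
    r=[]
    r+=linres(p,'top',[0,-.028,.026],[.08,-.028,.026],[T(515,148),T(760,203)])
    r+=linres(p,'top',[0,.028,.026],[.08,.028,.026],[T(490,287),T(740,343)])
    r+=linres(p,'top',[-.006,-.028,.042],[-.006,.028,.042],[T(757,206),T(737,350)])
    r+=linres(p,'side',[-.006,-.028,.042],[-.006,.028,.042],[S(310,27),S(434,40)])
    r+=list(proj('top',R(p,[.104,0,.064]))-T(477,193))
    r+=list(proj('side',R(p,[.104,0,.064]))-S(278,130))
    r+=[x*.5 for x in linres(p,'top',[.05,-.03,.036],[.2,-.03,.036],[T(508,133),T(230,72)])]
    return np.array(r)
s=least_squares(res,[.65,-.1,1.4],loss='soft_l1');print(s.x.round(4),res(s.x).round(2))
p=s.x
X=R(p,[.104,0,.14]);print(np.round(X,4)); go(X,p[2])
E
```

```text
[ 0.56   -0.1031  1.3382] [-0.06  0.06 -0.58 -0.4   0.15 -1.38  1.42  0.11 -0.21  0.11  0.62 -0.07
  0.22  0.07]
[ 0.5839 -0.0019  0.14  ]
t 1.0 tcp [0.1929 0.5945 0.2313] shift [-556.  -446.6   91.3] turn -0.08119540362316946 F [ 0.03  0.74 -0.16] op 0.0852
```

```bash
python3 -m creep '[[0,-556,-447,30,-0.081],[0,-556,-447,30,-0.081],[0,-556,-447,30,-0.081],[0,-556,-447,30,-0.081],[0,-556,-447,30,-0.081],[0,-556,-447,30,-0.081],[0,-556,-447,30,-0.081],[0,-556,-447,30,-0.081],[0,-556,-447,30,-0.081],[0,-556,-447,30,-0.081],[0,-556,-447,30,-0.081],[0,-556,-447,30,-0.081]]' 40
python3 -c "
from m import *
go([.5839,-.0019,.14],1.338)"
```

```text
t: 2.0
tool_pos: [0.4674, 0.1747, 0.2106]
tool_rot: [0.365, 3.119, 0.001]
contact_force: [0.2, 1.3, 0.1]
opening: 0.0852
t 2.0 tcp [0.4674 0.1747 0.2106] shift [-154.  -145.    70.7] turn -4.267108694677724e-05 F [0.16 1.25 0.12] op 0.0852
```

```bash
python3 -m creep '[[0,-154,-145,60,0],[0,-154,-145,60,0],[0,-154,-145,60,0],[0,-154,-145,60,0],[0,-154,-145,60,0],[0,-154,-145,60,0],[0,-154,-145,60,0],[0,-154,-145,71,0],[0,-154,-145,71,0]]' 
python3 -c "
from m import *
go([.5839,-.0019,.0475],1.338)"
```

```text
t: 2.75
tool_pos: [0.5815, 0.0012, 0.1375]
tool_rot: [-0.363, -3.118, -0.001]
contact_force: [-0.5, 0.8, 0.1]
opening: 0.0854
t 2.75 tcp [0.5815 0.0012 0.1375] shift [-3.3 -2.5 90. ] turn 0.0009750666831416233 F [-0.54  0.78  0.07] op 0.0854
```

```bash
python3 -m creep '[[0,0,0,20,0],[0,0,0,45,0],[0,0,0,45,0],[0,0,0,45,0]]'
python3 - <<'E'
from m import *
go([.5839,-.0019,.0475],1.338)
a=ctrl.get_image('top');b=ctrl.get_image('side')
k=5;A=cv2.resize(a[180:240,225:305],None,fx=k,fy=k);B=cv2.resize(b[185:265,230:310],None,fx=k,fy=k)
B=B[:400];c=np.zeros((400,800,3),np.uint8);c[:300,:400]=A;c[:,400:]=B
cv2.imwrite('pics/a.png',c[:,:,::-1])
E
```

```text
t: 3.08
tool_pos: [0.5811, 0.0016, 0.093]
tool_rot: [-0.361, -3.117, -0.0]
contact_force: [-0.3, 0.1, 0.1]
opening: 0.0853
t 3.08 tcp [0.5811 0.0016 0.093 ] shift [-3.6 -2.7 45.5] turn 0.001961181479355645 F [-0.3   0.09  0.13] op 0.0853
```

View pics/a.png

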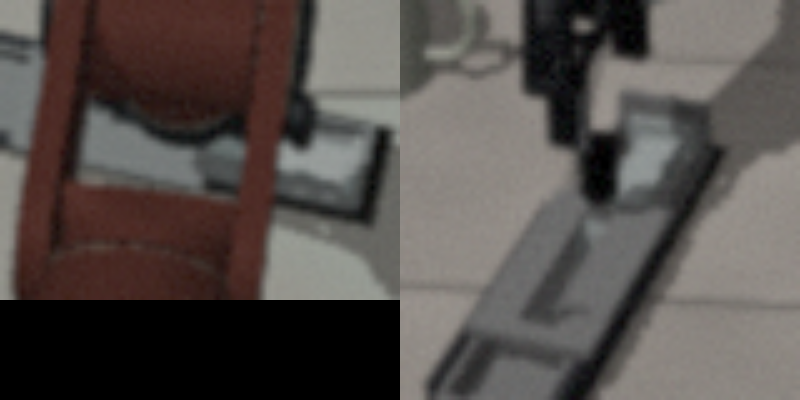

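```bash
python3 -m creep '[[0,-3.5,-2.5,25,0],[0,-3.5,-2.5,45,0],[0,-3.5,-2.5,45,0]]' 
python3 -m creep '[[60,0,0,0,0],[90,0,0,0,0],[120,0,0,0,0],[150,0,0,0,0],[180,0,0,0,0],[200,0,0,0,0],[215,0,0,0,0],[230,0,0,0,0],[230,0,0,0,0],[230,0,0,0,0]]' 20
python3 -c "
from m import *
go([.5839,-.0019,.0475],1.338)"
```

```text
t: 3.43
tool_pos: [0.584, -0.0028, 0.0471]
tool_rot: [-0.364, -3.116, -0.0]
contact_force: [-1.1, 0.2, -1.6]
opening: 0.0851
t: 4.27
tool_pos: [0.5874, -0.0008, 0.0512]
tool_rot: [0.365, 3.117, 0.008]
contact_force: [0.8, 9.1, 4.5]
opening: 0.0215
t 4.27 tcp [ 0.5874 -0.0008  0.0512] shift [ 3.2 -1.9  3.7] turn -0.00015334796173505083 F [0.8  9.13 4.53] op 0.0215
```

```bash
python3 -m creep '[[230,0,3,0,0],[230,0,6,0,0],[230,0,10,0,0],[230,0,15,0,0],[230,0,20,0,0],[230,0,25,0,0],[230,0,30,0,0],[230,0,30,0,0]]' 45
python3 -c "
from m import *
go([.5874,-.0008,.0512],1.338)"
```

```text
t: 4.93
tool_pos: [0.5935, 0.0249, 0.0512]
tool_rot: [0.364, 3.119, -0.004]
contact_force: [-4.0, -3.3, 7.4]
opening: 0.0206
t 4.93 tcp [0.5935 0.0249 0.0512] shift [  0.  -26.4   0.1] turn 0.0006841904703509538 F [-3.99 -3.31  7.39] op 0.0206
```

```bash
python3 -m creep '[[230,0,5,-3,0],[230,0,10,-3,0],[230,0,15,-3,0],[230,0,20,-3,0],[230,0,25,-3,0],[230,0,30,-3,0],[230,0,35,-3,0],[230,0,40,-3,0],[230,0,45,-3,0],[230,0,48,-3,0],[230,0,48,-3,0]]' 45
python3 -c "
from m import *
go([.5874,-.0008,.0512],1.338)"
```

```text
t: 5.85
tool_pos: [0.6026, 0.0706, 0.0514]
tool_rot: [-0.364, -3.118, 0.008]
contact_force: [-3.0, -6.6, -1.3]
opening: 0.0208
t 5.85 tcp [0.6026 0.0706 0.0514] shift [ -1.6 -73.    0.5] turn 0.0004938117846011725 F [-3.05 -6.65 -1.3 ] op 0.0208
```

```bash
for i in 1 2 3; do python3 -m creep '[[230,0.3,2,0,0],[230,0.5,4,0,0],[230,0.5,4,0,0]]' | grep -E "pos|force"; done
```

```text
tool_pos: [0.6033, 0.0742, 0.0514]
contact_force: [-1.4, -7.8, -2.7]
tool_pos: [0.6038, 0.0781, 0.0514]
contact_force: [-0.8, -8.4, -3.0]
tool_pos: [0.6042, 0.082, 0.0514]
contact_force: [-1.4, -8.9, -2.5]
```

```bash
for i in 1 2 3; do python3 -m creep '[[230,0,1,0,0],[230,0,2,0,0],[230,0,2,0,0]]' | grep -E "pos|force"; done
```

```text
tool_pos: [0.6046, 0.0838, 0.0514]
contact_force: [-1.4, -9.3, -1.9]
tool_pos: [0.6051, 0.0857, 0.0514]
contact_force: [-0.9, -8.8, -1.4]
tool_pos: [0.6055, 0.0876, 0.0514]
contact_force: [-1.5, -9.9, -1.8]
```

```bash
for i in 1 2 3; do python3 -m creep '[[230,0,1,0,0],[230,0,2,0,0],[230,0,2,0,0]]' | grep -E "pos|force"; done
```

```text
tool_pos: [0.606, 0.0895, 0.0513]
contact_force: [-1.1, -9.4, -0.9]
tool_pos: [0.6064, 0.0914, 0.0513]
contact_force: [-2.5, -9.1, -3.1]
tool_pos: [0.6069, 0.0933, 0.0514]
contact_force: [-1.3, -9.1, -1.6]
```

```bash
for i in 1 2 3; do python3 -m creep '[[230,0,1,0,0],[230,0,2,0,0],[230,0,2,0,0]]' | grep -E "pos|force"; done
```

```text
tool_pos: [0.6073, 0.0952, 0.0513]
contact_force: [-2.2, -9.4, -1.3]
tool_pos: [0.6076, 0.0964, 0.0513]
contact_force: [-2.0, -12.1, -0.7]
tool_pos: [0.6076, 0.0966, 0.0513]
contact_force: [-4.2, -18.1, 0.6]
```

```bash
python3 -m creep '[[230,0,-2,0,0],[230,2,-2.2,0,0],[230,4,-2.2,0,0],[230,6,-2.2,0,0],[230,8,-2.3,0,0],[230,10,-2.3,0,0],[230,12,-2.4,0,0],[230,12,-2.4,0,0]]' | grep -E "pos|force"
python3 -m creep '[[230,2,-0.1,0,0],[230,4,-0.1,0,0],[230,6,-0.2,0,0],[230,8,-0.2,0,0],[230,9,-0.2,0,0],[230,9,-0.2,0,0]]' | grep -E "pos|force"
python3 -c "
from m import *
go([.6076,.0966,.0513],1.338)"
```

```text
tool_pos: [0.5959, 0.099, 0.0514]
contact_force: [-1.6, -11.3, -1.6]
tool_pos: [0.59, 0.1003, 0.0515]
contact_force: [9.2, -13.0, -10.7]
t 10.02 tcp [0.59   0.1003 0.0515] shift [-18.    0.5   0.3] turn 0.00011842589159960504 F [  9.22 -12.97 -10.73] op 0.0207
```

```bash
python3 -m creep '[[230,-1,-2,0,0],[230,-2,-4,0,0],[230,-2,-6,0,0],[230,-2,-8,0,0],[230,-2,-9,0,0],[230,-2,-9,0,0]]' | grep -E "pos|force"
python3 -m creep '[[230,0,-1,0,0],[230,0,-2,0,0],[230,0,-2,0,0]]' | grep -E "pos|force"
python3 -c "
from m import *
go([.6076,.0966,.0513],1.338)"
```

```text
tool_pos: [0.5882, 0.0917, 0.0514]
contact_force: [2.7, -10.1, -5.3]
tool_pos: [0.5878, 0.0903, 0.0514]
contact_force: [3.0, -9.2, -6.1]
t 10.77 tcp [0.5878 0.0903 0.0514] shift [-17.8  10.7   0.1] turn -0.00010883592913568663 F [ 3.04 -9.18 -6.1 ] op 0.0206
```

```bash
for i in 1 2; do python3 -m creep '[[230,0,-1,0,0],[230,0,-1.5,0,0],[230,0,-1.5,0,0]]' | grep -E "pos|force"; done
python3 -c "
from m import *
go([.6076,.0966,.0513],1.338)"
```

```text
tool_pos: [0.5878, 0.0901, 0.0514]
contact_force: [5.2, -4.6, -6.1]
tool_pos: [0.5877, 0.0899, 0.0515]
contact_force: [6.0, 0.1, -7.5]
t 11.27 tcp [0.5877 0.0899 0.0515] shift [-17.8  11.1   0.2] turn -0.00022832636691427766 F [ 6.04  0.14 -7.47] op 0.0206
```

```bash
python3 -m creep '[[230,-2,0,0,0],[120,-2,0,0,0],[60,-2,0,0,0],[0,-2,0,0,0],[0,-2,0,0,0],[0,-2,0,0,0],[0,-2,0,-30,0],[0,-2,0,-60,0],[0,-2,0,-90,0],[0,-2,0,-90,0]]' | grep -E "pos|force|open"
python3 -c "
from m import *
go([.59,-.15,.16],1.338)"
```

```text
tool_pos: [0.5933, 0.0901, 0.1505]
contact_force: [1.3, 0.4, 1.1]
opening: 0.0851
t 12.1 tcp [0.5933 0.0901 0.1505] shift [ -52.2 -234.4   -9.6] turn 0.0001310751398242438 F [1.27 0.37 1.13] op 0.0851
```

Run:
```python
from m import *
tins()
a=ctrl.get_image('top');b=ctrl.get_image('side')
cv2.imwrite('pics/t1.png',a[:,:,::-1]);cv2.imwrite('pics/s1.png',b[:,:,::-1])
c=np.zeros((600,800,3),np.uint8)
c[:260,:200]=cv2.resize(a[190:255,335:385],None,fx=4,fy=4)
A=cv2.resize(a[190:220,340:375],None,fx=11,fy=11,interpolation=cv2.INTER_CUBIC);c[270:600,:385]=A
A=cv2.resize(a[232:262,340:375],None,fx=11,fy=11,interpolation=cv2.INTER_CUBIC);c[270:600,400:785]=A
A=cv2.resize(b[160:192,268:338],None,fx=8,fy=8,interpolation=cv2.INTER_CUBIC);c[:256,210:770]=A
cv2.imwrite('pics/b.png',c[:,:,::-1])
```

```text
['top', 'side'] [ 0.45  -0.291  0.045] [ 0.4505 -0.2931  2.1432] 0.405 0.57
['top', 'side'] [ 0.589 -0.294  0.045] [ 0.5914 -0.2956  2.2994] 0.457 0.54
```

View pics/b.png

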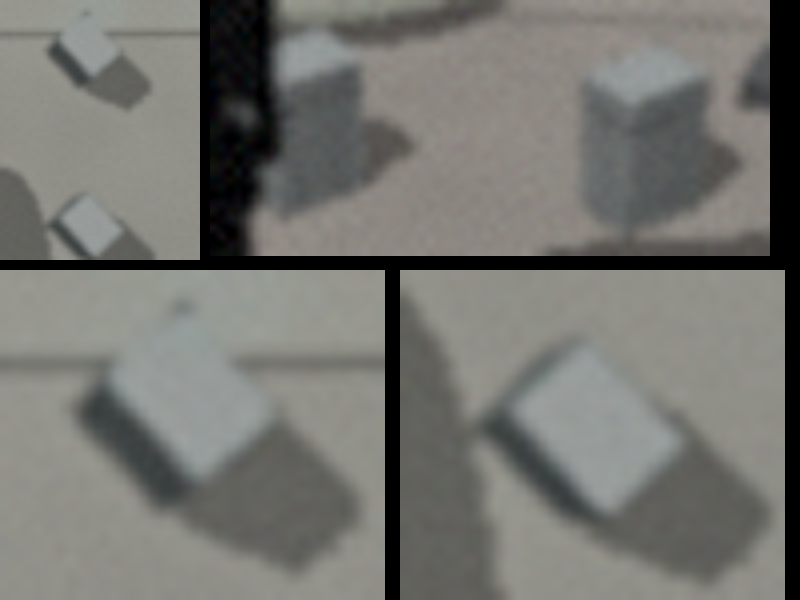

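Run:
```python
from m import *
def fit(C,u0,v0,ox):
    W=np.array([ray('top',u0+(x-ox)/11-.5+.045,v0+(y-270)/11-.5+.045,.064)[:2] for x,y in C])
    def res(p):
        c,s=np.cos(p[2]),np.sin(p[2]);k=p[3]
        M=np.array([[1,-1],[1,1],[-1,1],[-1,-1]])*[.016*k,.021*k]
        return (p[:2]+M@np.array([[c,s],[-s,c]])-W).ravel()
    c0=W.mean(0);b=min((least_squares(res,[*c0,y,1]) for y in np.arange(0,6.28,.5)),key=lambda r:r.cost)
    print(b.x.round(4),b.x[2]%np.pi, (b.fun*1000).round(1));return b.x
fit([(185,310),(272,405),(200,485),(108,385)],340,190,0)
fit([(585,340),(685,440),(610,515),(510,410)],340,232,400)
# threshold-based
a=cv2.imread('pics/t1.png');
for (u,v) in((340,190),(340,232)):
    g=cv2.resize(a[v:v+30,u:u+35],None,fx=11,fy=11,interpolation=cv2.INTER_CUBIC)[:,:,0]
    g=a[v:v+30,u:u+35]; print(g[::5,::6,0].tolist())
    # occupancy check: saturation? 
    G=cv2.resize(g,None,fx=11,fy=11,interpolation=cv2.INTER_CUBIC).astype(int); D=(G[:,:,0]-G[:,:,2]>4)&(G[:,:,1]>125)
    n,l,st,ce=cv2.connectedComponentsWithStats(D.astype(np.uint8)); i=1+st[1:,4].argmax()
    r=cv2.minAreaRect(np.argwhere(l==i)[:,::-1].astype(np.float32)); print(r, ce[i])
    print(ray('top',u+ce[i][0]/11-.5,v+ce[i][1]/11-.5,.064))
o=ctrl.get_obs();Q=Ro.from_rotvec(o['tool_rot']).as_matrix();print(Q.round(3).tolist(),o['tool_pos'],o['q'].round(2))
```

```text
[ 0.5915 -0.2951  2.1533  0.2093] 2.1532651510358662 [-23.3   4.3  -2.8  23.5  23.9  -3.6   2.2 -24.2]
[ 0.4507 -0.2921  5.4747 -0.2573] 2.3331415013133103 [-23.3   4.   -2.7  23.8  23.9  -4.    2.1 -23.8]
[[144, 143, 145, 152, 149, 143], [143, 147, 145, 152, 148, 143], [140, 141, 158, 153, 138, 138], [140, 141, 67, 157, 89, 137], [140, 138, 126, 91, 96, 92], [137, 137, 137, 138, 96, 118]]
((177.84857177734375, 75.9472885131836), (45.657379150390625, 61.54157257080078), 44.215179443359375) [181.33433962  67.88075472]
[ 0.60861043 -0.29266506  0.064     ]
[[136, 136, 138, 137, 138, 139], [91, 138, 137, 133, 137, 137], [92, 139, 135, 153, 137, 135], [94, 100, 118, 155, 152, 137], [92, 95, 109, 154, 89, 92], [93, 91, 138, 125, 91, 91]]
((145.61058044433594, 109.08627319335938), (28.77393341064453, 70.79564666748047), 69.56716918945312) [150.10803689 108.72200264]
[ 0.46425758 -0.27905616  0.064     ]
[[-0.973, 0.231, -0.003], [0.231, 0.973, -0.0], [0.003, -0.001, -1.0]] [0.58769712 0.08988404 0.14022998] [ 0.03  0.06  1.77  0.    1.32 -1.31]
```

Run:
```python
from m import *
g=cv2.cvtColor(cv2.imread('pics/top0.png'),cv2.COLOR_BGR2GRAY).astype(np.float32)
p=[.56,-.1031,1.338]
ys=np.arange(-45,50,2.5)/1000
for z,x0,x1 in((.026,.02,.045),(.026,.045,.07),(.036,.09,.12),(.036,.13,.16)):
    xs=np.linspace(x0,x1,20)
    pr=[]
    for y in ys:
        P=np.array([proj('top',R(p,[x,y,z])) for x in xs],np.float32)
        pr.append(cv2.remap(g,P[:,0][None],P[:,1][None],cv2.INTER_CUBIC).mean())
    print(z,x0);print(' '.join(f'{y*1000:.0f}:{v:.0f}' for y,v in zip(ys,pr)))
```

```text
0.026 0.02
-45:121 -42:113 -40:114 -38:126 -35:132 -32:124 -30:100 -28:86 -25:79 -22:65 -20:66 -18:84 -15:102 -12:115 -10:129 -8:137 -5:139 -2:137 0:137 2:137 5:139 8:138 10:130 12:111 15:89 18:89 20:100 22:106 25:104 28:84 30:49 32:32 35:60 38:104 40:132 42:138 45:136 48:136
0.026 0.045
-45:135 -42:133 -40:126 -38:117 -35:112 -32:107 -30:95 -28:87 -25:82 -22:67 -20:67 -18:85 -15:103 -12:115 -10:128 -8:137 -5:138 -2:132 0:121 2:111 5:106 8:104 10:99 12:86 15:74 18:70 20:76 22:88 25:98 28:85 30:51 32:31 35:56 38:99 40:127 42:133 45:134 48:135
0.036 0.09
-45:135 -42:135 -40:134 -38:132 -35:121 -32:101 -30:93 -28:98 -25:103 -22:103 -20:98 -18:88 -15:72 -12:58 -10:49 -8:46 -5:43 -2:38 0:36 2:39 5:53 8:73 10:91 12:102 15:105 18:104 20:103 22:103 25:102 28:103 30:102 32:100 35:95 38:85 40:80 42:84 45:95 48:111
0.036 0.13
-45:129 -42:130 -40:131 -38:127 -35:111 -32:87 -30:83 -28:100 -25:110 -22:110 -20:108 -18:108 -15:110 -12:110 -10:108 -8:98 -5:79 -2:66 0:55 2:48 5:55 8:76 10:100 12:110 15:111 18:110 20:109 22:109 25:109 28:109 30:110 32:111 35:106 38:92 40:78 42:80 45:91 48:109
```

```bash
python3 -c "
from m import *
go([.5915,-.2951,.032],.77)"; python3 -m creep '[[0,-85,-374,10,0.568],[0,-85,-374,10,0.568],[0,-85,-374,10,0.568],[0,-85,-374,10,0.568],[0,-85,-374,10,0.568],[0,-85,-374,10,0.568],[0,-85,-374,10,0.568],[0,-85,-374,10,0.568],[0,-85,-374,10,0.568],[0,-85,-374,10,0.568],[0,-85,-374,10,0.568],[0,-85,-374,10,0.568]]' 40
python3 -c "
from m import *
go([.5915,-.2951,.032],.77)"
```

```text
t 12.4 tcp [0.5877 0.0899 0.1402] shift [ -92.9 -373.6  108.2] turn 0.5679900682029815 F [-0.54 -0.81 -0.19] op 0.0853
t: 13.4
tool_pos: [0.5846, -0.293, 0.1307]
tool_rot: [-1.225, -2.89, -0.002]
contact_force: [0.1, 1.1, -0.3]
opening: 0.0854
t 13.4 tcp [ 0.5846 -0.293   0.1307] shift [-6.6  3.5 98.7] turn -0.0009331189615870983 F [ 0.12  1.08 -0.27] op 0.0854
```

```bash
python3 -m creep '[[0,-6.5,3.5,30,0],[0,-6.5,3.5,60,0],[0,-6.5,3.5,60,0],[0,-6.5,3.5,60,0]]' | grep -E "pos|force"
python3 - <<'E'
from m import *
go([.5915,-.2951,.032],.77)
a=ctrl.get_image('top');b=ctrl.get_image('side')
c=np.zeros((480,800,3),np.uint8)
c[:480,:400]=cv2.resize(a[180:240,335:385],None,fx=8,fy=8,interpolation=cv2.INTER_CUBIC)
c[:480,400:]=cv2.resize(b[140:200,255:305],None,fx=8,fy=8,interpolation=cv2.INTER_CUBIC)
cv2.imwrite('pics/d.png',c[:,:,::-1])
E
```

```text
tool_pos: [0.5908, -0.2927, 0.0696]
contact_force: [-0.1, 0.8, 0.2]
t 13.73 tcp [ 0.5908 -0.2927  0.0696] shift [-2.4 -1.1 37.6] turn 0.00217763970940954 F [-0.06  0.79  0.17] op 0.0851
```

View pics/d.png

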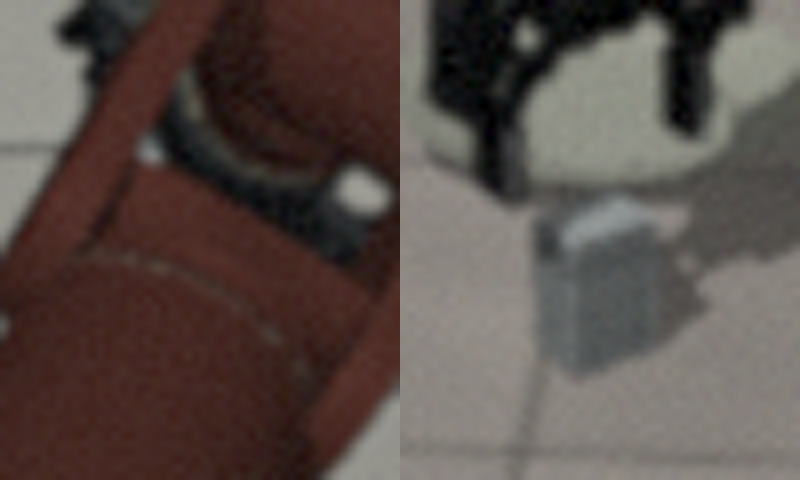

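```bash
python3 -m creep '[[0,-2,-1,20,0],[0,-2,-1,37,0],[0,-2,-1,37,0],[0,-2,-1,37,0],[60,-2,-1,37,0],[90,-2,-1,37,0],[120,-2,-1,37,0],[150,-2,-1,37,0],[180,-2,-1,37,0],[180,-2,-1,37,0],[180,-2,-1,37,0]]' 25
python3 -c "
from m import *
go([.5915,-.2951,.032],.77)"
```

```text
t: 14.75
tool_pos: [0.5941, -0.2984, 0.037]
tool_rot: [1.224, 2.891, -0.0]
contact_force: [-0.3, 1.8, 6.2]
opening: 0.042
t 14.75 tcp [ 0.5941 -0.2984  0.037 ] shift [4.2 0.4 5. ] turn -5.0482321241274164e-05 F [-0.31  1.77  6.21] op 0.042
```

```bash
python3 -m creep '[[180,0,0,-5,0],[180,0,0,-20,0],[180,0,0,-45,0],[180,0,0,-70,0],[180,0,0,-70,0],[180,0,0,-70,0]]' 40 | grep -E "pos|force|open"
python3 -c "
from m import *
p=[.56,-.1031,1.338]
go(R(p,[.016,.0005,.105]),1.338-np.pi/2)"
```

```text
tool_pos: [0.5943, -0.2989, 0.1082]
contact_force: [-0.7, 0.7, -2.1]
opening: 0.0421
t 15.25 tcp [ 0.5943 -0.2989  0.1082] shift [173.5 124.9   2.5] turn 1.002722343042768 F [-0.68  0.7  -2.11] op 0.0421
```

```bash
python3 -m creep '[[180,173,125,0,1.003],[180,173,125,0,1.003],[180,173,125,0,1.003],[180,173,125,0,1.003],[180,173,125,0,1.003],[180,173,125,0,1.003],[180,173,125,0,1.003],[180,173,125,0,1.003],[180,173,125,0,1.003],[180,173,125,0,1.003],[180,173,125,0,1.003],[180,173,125,0,1.003]]' | grep -E "pos|force|open"
python3 - <<'E'
from m import *
p=[.56,-.1031,1.338]
go(R(p,[.016,.0005,.080]),1.338-np.pi/2)
E
```

```text
tool_pos: [0.562, -0.087, 0.1047]
contact_force: [0.1, 0.6, -1.5]
opening: 0.0417
t 16.25 tcp [ 0.562  -0.087   0.1047] shift [-0.2  1.3 24.7] turn 0.0010319642926470696 F [ 0.07  0.65 -1.47] op 0.0417
```

```bash
python3 -m creep '[[180,0,0.5,20,0],[180,0,1,35,0],[180,0,1,35,0],[180,0,1,35,0],[180,0,1,35,0]]' | grep -E "pos|force|open"
python3 - <<'E'
from m import *
p=[.56,-.1031,1.338]
go(R(p,[.016,.0005,.041]),1.338-np.pi/2)
a=ctrl.get_image('top');b=ctrl.get_image('side')
c=np.zeros((480,800,3),np.uint8)
c[:480,:400]=cv2.resize(a[170:230,265:315],None,fx=8,fy=8,interpolation=cv2.INTER_CUBIC)
c[:480,400:]=cv2.resize(b[175:235,255:305],None,fx=8,fy=8,interpolation=cv2.INTER_CUBIC)
cv2.imwrite('pics/e.png',c[:,:,::-1])
E
```

```text
tool_pos: [0.5638, -0.0873, 0.071]
contact_force: [0.3, 0.0, -1.3]
opening: 0.0416
t 16.67 tcp [ 0.5638 -0.0873  0.071 ] shift [-0.3 -0.6 30. ] turn 7.365652194613048e-05 F [ 0.32  0.02 -1.35] op 0.0416
```

View pics/e.png

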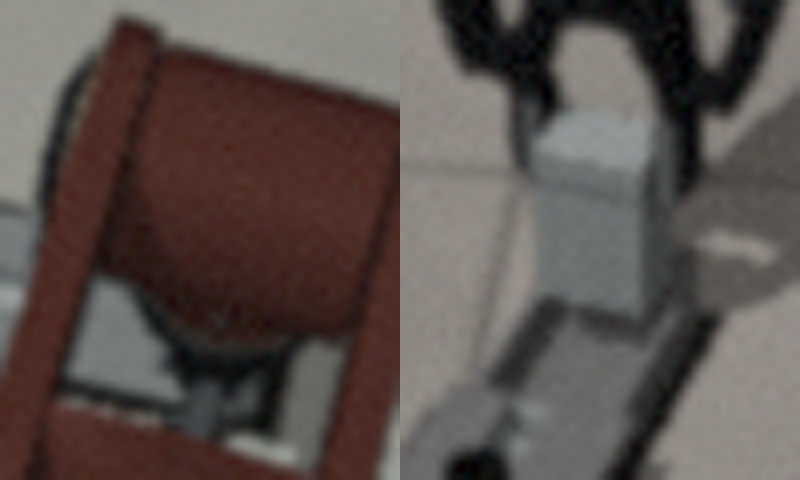

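```bash
python3 -m creep '[[180,0,-0.5,3,0],[180,0,-0.5,6,0],[180,0,-0.5,8,0],[180,0,-0.5,8,0]]' | grep -E "pos|force|open"
python3 -m creep '[[180,0,0,2,0],[180,0,0,4,0],[180,0,0,4,0]]' | grep -E "pos|force|open"
```

```text
tool_pos: [0.5624, -0.0867, 0.0617]
contact_force: [0.1, 1.6, -1.0]
opening: 0.0414
tool_pos: [0.5625, -0.0868, 0.0578]
contact_force: [0.3, -1.0, -0.9]
opening: 0.0416
```

```bash
for i in 1 2 3; do python3 -m creep '[[180,0,0,2,0],[180,0,0,4,0],[180,0,0,5,0],[180,0,0,5,0]]' | grep -E "pos|force"; done
```

```text
tool_pos: [0.5626, -0.0868, 0.0529]
contact_force: [-0.2, 0.8, -0.4]
tool_pos: [0.5626, -0.0868, 0.0479]
contact_force: [-0.6, -0.0, -0.5]
tool_pos: [0.5626, -0.0868, 0.0428]
contact_force: [-1.0, 0.9, -1.7]
```

```bash
python3 -m creep '[[180,0,0,1,0],[180,0,0,2.5,0],[180,0,0,2.5,0],[180,0,0,2.5,0]]' | grep -E "pos|force"
python3 -m creep '[[150,0,0,0,0],[110,0,0,0,0],[60,0,0,0,0],[0,0,0,0,0],[0,0,0,0,0],[0,0,0,-20,0],[0,0,0,-50,0],[0,0,0,-90,0],[0,0,0,-90,0],[0,0,0,-90,0]]' | grep -E "pos|force|open"
python3 -c "
from m import *
go([.4507,-.2921,.14],.775)"
```

```text
tool_pos: [0.5631, -0.087, 0.0412]
contact_force: [-1.0, -0.6, 1.0]
tool_pos: [0.5652, -0.0875, 0.1346]
contact_force: [-0.7, 0.4, 0.4]
opening: 0.0856
t 19.52 tcp [ 0.5652 -0.0875  0.1346] shift [-225.5  -64.2   -5.8] turn -1.007933557867306 F [-0.69  0.42  0.37] op 0.0856
```

```bash
python3 -m creep '[[0,-225,-64,0,-1.008],[0,-225,-64,0,-1.008],[0,-225,-64,0,-1.008],[0,-225,-64,0,-1.008],[0,-225,-64,0,-1.008],[0,-225,-64,0,-1.008],[0,-225,-64,0,-1.008],[0,-225,-64,0,-1.008],[0,-225,-64,0,-1.008],[0,-225,-64,0,-1.008],[0,-225,-64,0,-1.008],[0,-225,-64,0,-1.008]]' | grep -E "pos|force"
python3 - <<'E'
from m import *
a=ctrl.get_image('top');b=ctrl.get_image('side')
a=ctrl.get_image('top');b=ctrl.get_image('side')
go([.4507,-.2921,.034],.775)
cv2.imwrite('pics/t2.png',a[:,:,::-1]);cv2.imwrite('pics/s2.png',b[:,:,::-1])
c=np.zeros((400,800,3),np.uint8)
c[:400,:400]=cv2.resize(a[180:230,265:315],None,fx=8,fy=8,interpolation=cv2.INTER_CUBIC)
c[:400,400:]=cv2.resize(b[190:240,250:300],None,fx=8,fy=8,interpolation=cv2.INTER_CUBIC)
cv2.imwrite('pics/f.png',c[:,:,::-1])
E
```

```text
tool_pos: [0.4483, -0.2905, 0.1299]
contact_force: [0.6, 0.5, 0.6]
t 20.72 tcp [ 0.4487 -0.2908  0.1306] shift [-2.4  0.5 96.6] turn -0.00018450380623624696 F [ 0.58 -0.34  0.47] op 0.0851
```

View pics/f.png

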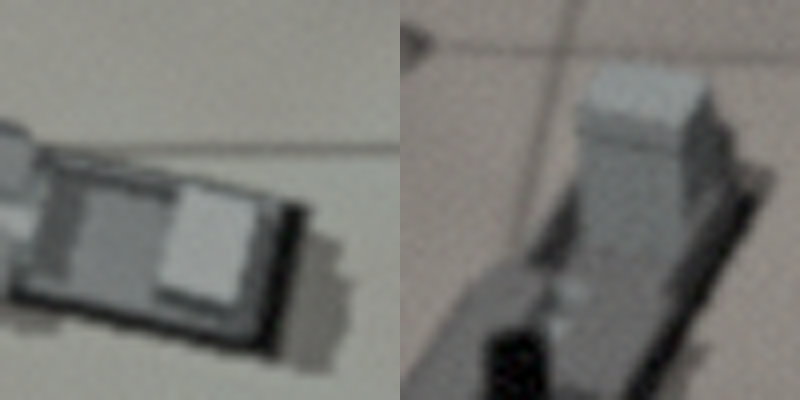

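```bash
python3 - <<'E'
from m import *
p=[.56,-.1031,1.338];c,s=np.cos(p[2]),np.sin(p[2])
def rl(u,v,z):
    X=ray('top',265+u/8-.44,180+v/8-.44,z);d=X[:2]-p[:2];return np.round([(c*d[0]+s*d[1])*1000,(-s*d[0]+c*d[1])*1000],1)
for q in((185,185),(252,208),(235,302),(160,285)):print(rl(*q,.068))
print('plate/pusher edge',rl(85,220,.006),rl(45,220,.028),rl(40,150,.036),'stop',rl(285,205,.042),rl(262,345,.042))
E
python3 -m creep '[[0,-2,0,30,0],[0,-2,0,60,0],[0,-2,0,90,0],[0,-2,0,95,0],[0,-2,0,95,0],[0,-2,0,95,0]]' 25 | grep -E "pos|force"
python3 -m creep '[[60,0,0,0,0],[90,0,0,0,0],[120,0,0,0,0],[150,0,0,0,0],[180,0,0,0,0],[180,0,0,0,0],[180,0,0,0,0]]' | grep -E "pos|force|open"
python3 -c "
from m import *
go([.4507,-.2921,.034],.775)"
```

```text
[ 32.  -19.6]
[  4.4 -16.7]
[ 2.7 21.1]
[32.7 21.2]
plate/pusher edge [69.2 -6.5] [84.2  0.4] [ 92.3 -25.7] stop [ -8.6 -25.1] [-11.9  31.9]
tool_pos: [0.4506, -0.2928, 0.0367]
contact_force: [0.2, -0.3, -0.1]
tool_pos: [0.4511, -0.2932, 0.0375]
contact_force: [-0.3, 1.6, 6.1]
opening: 0.0418
t 21.8 tcp [ 0.4511 -0.2932  0.0375] shift [1.  0.4 3.5] turn -2.2948921614363016e-05 F [-0.26  1.56  6.05] op 0.0418
```

```bash
python3 -m creep '[[180,0,0,-5,0],[180,0,0,-25,0],[180,0,0,-55,0],[180,0,0,-80,0],[180,0,0,-80,0],[180,0,0,-80,0]]' 40 | grep -E "pos|force|open"
python3 -c "
from m import *
p=[.56,-.1031,1.338]
go(R(p,[.054,.0007,.12]),1.338-np.pi/2)"
```

```text
tool_pos: [0.4507, -0.2932, 0.1175]
contact_force: [-0.2, 0.6, -2.1]
opening: 0.0415
t 22.3 tcp [ 0.4507 -0.2932  0.1175] shift [ 88.8 256.4  -2.8] turn 1.0077795111464052 F [-0.15  0.61 -2.06] op 0.0415
```

```bash
python3 -m creep '[[180,20,60,-15,0.2],[180,89,256,-18,1.008],[180,89,256,-18,1.008],[180,89,256,-18,1.008],[180,89,256,-18,1.008],[180,89,256,-18,1.008],[180,89,256,-18,1.008],[180,89,256,-18,1.008],[180,89,256,-18,1.008],[180,89,256,-18,1.008],[180,89,256,-18,1.008],[180,89,256,-18,1.008]]' | grep -E "pos|force|open"
python3 -m creep '[[180,0,0,0,0],[180,0,0,0,0]]' | grep -E "pos|force|open"
python3 - <<'E'
from m import *
p=[.56,-.1031,1.338]
go(R(p,[.054,.0007,.0700]),1.338-np.pi/2)
E
```

```text
tool_pos: [0.5697, -0.05, 0.1324]
contact_force: [0.0, 0.1, -0.5]
opening: 0.0411
tool_pos: [0.5703, -0.0503, 0.1334]
contact_force: [-0.0, 0.4, -0.5]
opening: 0.0417
t 23.47 tcp [ 0.5703 -0.0503  0.1334] shift [ 0.2  1.5 63.4] turn -0.00043511043306576624 F [-0.03  0.42 -0.54] op 0.0417
```

```bash
python3 -m creep '[[180,0,1.5,15,0],[180,0,1.5,20,0],[180,0,1.5,25,0],[180,0,1.5,30,0],[180,0,1.5,35,0],[180,0,1.5,40,0],[180,0,1.5,40,0],[180,0,1.5,40,0]]' | grep -E "pos|force|open"
python3 - <<'E'
from m import *
p=[.56,-.1031,1.338]
go(R(p,[.054,.0007,.0700]),1.338-np.pi/2)
a=ctrl.get_image('top');b=ctrl.get_image('side')
c=np.zeros((400,800,3),np.uint8)
c[:400,:400]=cv2.resize(a[180:230,265:315],None,fx=8,fy=8,interpolation=cv2.INTER_CUBIC)
c[:400,400:]=cv2.resize(b[190:240,250:300],None,fx=8,fy=8,interpolation=cv2.INTER_CUBIC)
cv2.imwrite('pics/g.png',c[:,:,::-1])
E
```

```text
tool_pos: [0.5719, -0.05, 0.0935]
contact_force: [0.1, -0.9, -1.4]
opening: 0.0411
t 24.13 tcp [ 0.5719 -0.05    0.0935] shift [-0.4 -0.  23.5] turn -0.00014737019438015864 F [ 0.05 -0.94 -1.44] op 0.0411
```

View pics/g.png

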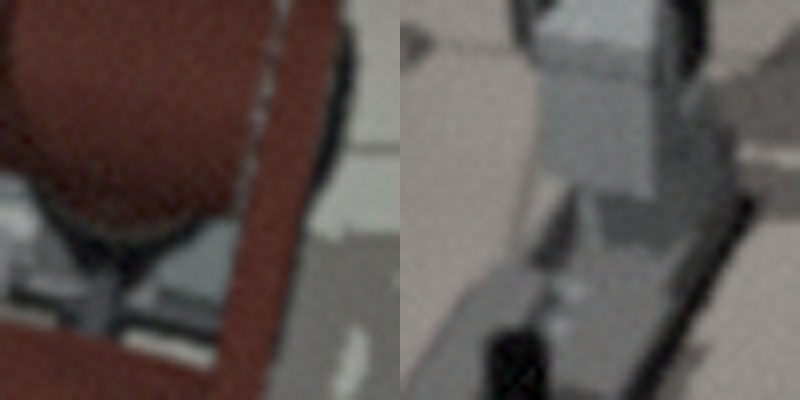

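```bash
for i in 1 2; do python3 -m creep '[[180,0,0,5,0],[180,0,0,10,0],[180,0,0,15,0],[180,0,0,17,0],[180,0,0,17,0],[180,0,0,17,0]]' | grep -E "pos|force"; done
```

```text
tool_pos: [0.5719, -0.05, 0.0764]
contact_force: [-1.1, -0.1, -0.6]
tool_pos: [0.5719, -0.05, 0.0595]
contact_force: [0.4, 0.1, 0.4]
```

```bash
python3 -m creep '[[180,0,0,4,0],[180,0,0,8,0],[180,0,0,10,0],[180,0,0,10,0]]' | grep -E "pos|force"
python3 -m creep '[[180,0,0,2,0],[180,0,0,4,0],[180,0,0,6,0],[180,0,0,7.5,0],[180,0,0,7.5,0],[180,0,0,7.5,0]]' | grep -E "pos|force"
```

```text
tool_pos: [0.5715, -0.05, 0.0489]
contact_force: [0.1, -0.1, -0.9]
tool_pos: [0.572, -0.0501, 0.0421]
contact_force: [0.4, -0.4, -1.1]
```

```bash
python3 -m creep '[[180,0,0,1,0],[180,0,0,1.5,0],[180,0,0,1.5,0]]' | grep -E "pos|force"
python3 -m creep '[[150,0,0,0,0],[110,0,0,0,0],[60,0,0,0,0],[0,0,0,0,0],[0,0,0,0,0],[0,0,0,-20,0],[0,0,0,-50,0],[0,0,0,-90,0],[0,0,0,-90,0],[0,0,0,-90,0]]' | grep -E "pos|force|open"
python3 -c "
from m import *
go([.5877,.0899,.13],1.338)"
```

```text
tool_pos: [0.5724, -0.0501, 0.0416]
contact_force: [-2.3, 0.9, 4.7]
tool_pos: [0.5745, -0.0506, 0.1345]
contact_force: [-0.3, -0.1, -0.0]
opening: 0.0854
t 27.15 tcp [ 0.5745 -0.0506  0.1345] shift [139.8 -19.6   4.4] turn 1.5705844371601163 F [-0.29 -0.05 -0.05] op 0.0854
```

```bash
python3 -m creep '[[0,140,-20,0,-1.571],[0,140,-20,0,-1.571],[0,140,-20,0,-1.571],[0,140,-20,0,-1.571],[0,140,-20,0,-1.571],[0,140,-20,0,-1.571],[0,140,-20,0,-1.571],[0,140,-20,0,-1.571],[0,140,-20,0,-1.571],[0,140,-20,0,-1.571],[0,140,-20,0,-1.571],[0,140,-20,0,-1.571]]' | grep -E "pos|force"
python3 -m creep '[[0,0,0,0,-0.08],[0,0,0,0,-0.08],[0,0,0,0,-0.08]]' | grep -E "pos|force"
python3 - <<'E'
from m import *
go([.5877,.0899,.0495],1.338)
a=ctrl.get_image('top');b=ctrl.get_image('side')
c=np.zeros((400,800,3),np.uint8)
c[:400,:400]=cv2.resize(a[180:230,260:310],None,fx=8,fy=8,interpolation=cv2.INTER_CUBIC)
c[:400,400:]=cv2.resize(b[190:240,250:300],None,fx=8,fy=8,interpolation=cv2.INTER_CUBIC)
cv2.imwrite('pics/i.png',c[:,:,::-1])
E
```

```text
tool_pos: [0.5838, 0.0907, 0.1286]
contact_force: [0.5, -0.2, 0.1]
tool_pos: [0.5841, 0.0907, 0.1292]
contact_force: [-0.8, 0.6, 0.1]
t 28.4 tcp [0.5841 0.0907 0.1292] shift [-3.9  0.1 79.7] turn 0.006800432289574054 F [-0.78  0.59  0.11] op 0.0854
```

View pics/i.png

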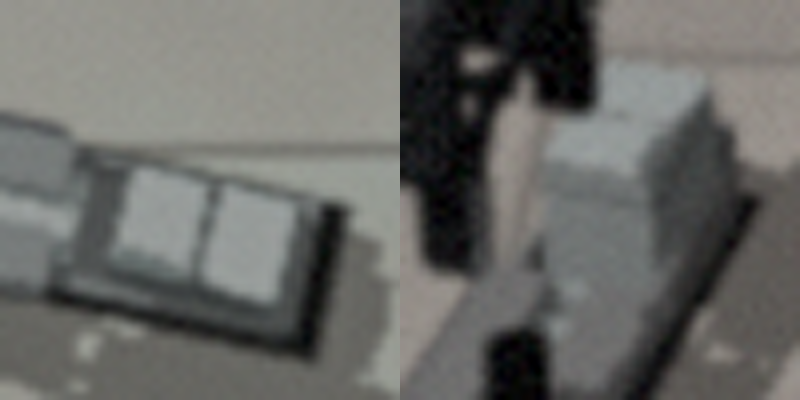

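```bash
python3 -m creep '[[0,-3.9,1,15,0.007],[0,-3.9,1,30,0.007],[0,-3.9,1,50,0.007],[0,-3.9,1,65,0.007],[0,-3.9,1,79,0.007],[0,-3.9,1,79,0.007],[0,-3.9,1,79,0.007],[0,-3.9,1,79,0.007]]' 20| grep -E "pos|force"
python3 -c "
from m import *
go([.5877,.0899,.0505],1.338)"
```

```text
tool_pos: [0.5897, 0.0909, 0.0527]
contact_force: [0.8, -0.2, 0.6]
t 29.17 tcp [0.5897 0.0909 0.0527] shift [ 1.7 -1.4  2.2] turn 0.0016703424430615232 F [ 0.85 -0.17  0.57] op 0.0857
```

```bash
python3 -m creep '[[60,1.5,0,1,0],[100,1.5,0,1,0],[130,1.5,0,1,0],[160,1.5,0,1,0],[180,1.5,0,1,0],[195,1.5,0,1,0],[205,1.5,0,1,0],[215,1.5,0,1,0],[225,1.5,0,1,0],[230,1.5,0,1,0],[230,1.5,0,1,0]]' 20
python3 -c "
from m import *
go([.5877,.0899,.0515],1.338)"
```

```text
t: 30.08
tool_pos: [0.5876, 0.0902, 0.0513]
tool_rot: [-0.362, -3.121, 0.003]
contact_force: [-3.0, -5.5, 4.1]
opening: 0.0213
t 30.08 tcp [0.5876 0.0902 0.0513] shift [-0.2 -0.3 -0.2] turn 0.0020242178673945954 F [-3.03 -5.51  4.14] op 0.0213
```

```bash
python3 -m creep '[[230,0,1,0,0],[230,0,3,0,0],[230,0,5,0,0],[230,0,7,0,0],[230,0,9,0,0],[230,0,9,0,0]]' 45| grep -E "pos|force"
python3 -m creep '[[230,0,0.7,0,0],[230,0,1.5,0,0],[230,0,1.5,0,0]]' | grep -E "pos|force"
python3 -c "
from m import *
go([.5877,.0899,.0515],1.338)"
```

```text
tool_pos: [0.5897, 0.098, 0.0514]
contact_force: [-3.2, -8.4, 4.8]
tool_pos: [0.59, 0.0992, 0.0513]
contact_force: [-4.2, -8.9, 5.9]
t 30.83 tcp [0.59   0.0992 0.0513] shift [ 0.1 -9.6 -0.1] turn 0.0021010235265384036 F [-4.23 -8.87  5.9 ] op 0.0207
```

```bash
python3 -m creep '[[230,-2,0,0,0],[230,-4,0,0,0],[230,-6,0,0,0],[230,-8,0,0,0],[230,-10,0,0,0],[230,-12,0,0,0],[230,-14,0,0,0],[230,-15,0,0,0],[230,-15,0,0,0]]' | grep -E "pos|force"
python3 -c "
from m import *
go([.6076,.0966,.0513],1.338)"
```

```text
tool_pos: [0.6049, 0.0957, 0.0514]
contact_force: [-2.5, -9.7, 4.8]
t 31.58 tcp [0.6049 0.0957 0.0514] shift [-2.5  1.5  0.1] turn 0.0019541255730306517 F [-2.48 -9.73  4.82] op 0.0207
```

```bash
for i in 1 2; do python3 -m creep '[[230,-1,0,0,0],[230,-2,0,0,0],[230,-2,0,0,0]]' | grep -E "pos|force"; done
python3 -c "
from m import *
go([.6076,.0966,.0513],1.338)"
```

```text
tool_pos: [0.6067, 0.0952, 0.0513]
contact_force: [-3.2, -8.8, 4.2]
tool_pos: [0.6086, 0.0948, 0.0513]
contact_force: [-1.5, -9.2, 3.4]
t 32.08 tcp [0.6086 0.0948 0.0513] shift [1.4 1.6 0. ] turn 0.0019546023198357965 F [-1.53 -9.21  3.43] op 0.0207
```

```bash
python3 -m creep '[[230,-0.5,0,0,0],[230,-1,0,0,0],[230,-1,0,0,0]]' | grep -E "pos|force"
python3 -m creep '[[230,-1,-1,0,0],[230,-1,-2,0,0],[230,-1,-3,0,0],[230,-1,-4,0,0],[230,-1,-5,0,0],[230,-1,-6,0,0],[230,-1,-6,0,0]]' | grep -E "pos|force"
```

```text
tool_pos: [0.6091, 0.0946, 0.0513]
contact_force: [-3.4, -9.2, 5.2]
tool_pos: [0.6079, 0.0888, 0.0513]
contact_force: [-6.3, -7.5, 7.1]
```

```bash
python3 -m creep '[[230,1,-2,0,0],[230,1.3,-4,0,0],[230,1.3,-6,0,0],[230,1.3,-8,0,0],[230,1.3,-10,0,0],[230,1.3,-12,0,0],[230,1.3,-14,0,0],[230,1.3,-16,0,0],[230,1.3,-16,0,0]]' | grep -E "pos|force"
python3 -m creep '[[230,0,-1,0,0],[230,0,-2,0,0],[230,0,-3,0,0],[230,0,-4,0,0],[230,0,-4,0,0]]' | grep -E "pos|force"
```

```text
tool_pos: [0.6041, 0.0732, 0.0513]
contact_force: [-3.6, -8.8, 4.4]
tool_pos: [0.6033, 0.0696, 0.0513]
contact_force: [-2.2, -7.3, 3.6]
```

```bash
for i in 1 2 3 4; do python3 -m creep '[[230,0,-0.7,0,0],[230,0,-1.4,0,0],[230,0,-2,0,0],[230,0,-2,0,0]]' | grep -E "pos|force"; done
```

```text
tool_pos: [0.6029, 0.0678, 0.0514]
contact_force: [-1.9, -7.2, 3.9]
tool_pos: [0.6024, 0.066, 0.0514]
contact_force: [-1.7, -7.4, 3.8]
tool_pos: [0.602, 0.0642, 0.0514]
contact_force: [-1.8, -6.6, 4.6]
tool_pos: [0.6016, 0.0623, 0.0514]
contact_force: [-2.4, -5.9, 4.2]
```

```bash
for i in 1 2 3; do python3 -m creep '[[230,0,-0.5,0,0],[230,0,-1,0,0],[230,0,-1.5,0,0],[230,0,-1.5,0,0]]' | grep -E "pos|force"; done
```

```text
tool_pos: [0.6015, 0.0621, 0.0513]
contact_force: [-0.2, -4.2, 3.9]
tool_pos: [0.6014, 0.0619, 0.0514]
contact_force: [1.6, 2.6, 5.5]
tool_pos: [0.6012, 0.0617, 0.0514]
contact_force: [3.0, 8.4, 3.6]
```

```bash
python3 -m creep '[[230,0,1,0,0],[230,-0.5,2.2,0,0],[230,-0.5,2.2,0,0],[230,-0.5,2.2,0,0]]' | grep -E "pos|force"
```

```text
tool_pos: [0.6015, 0.0619, 0.0513]
contact_force: [0.8, 2.4, 7.2]
```

```bash
python3 -m creep '[[215,0,0.3,0,0],[190,0,0.3,0,0],[150,0,0.3,0,0],[90,0,0.3,0,0],[30,0,0.3,0,0],[0,0,0.3,0,0],[0,0,0.3,0,0],[0,0,0.3,0,0],[0,0,0.3,-30,0],[0,0,0.3,-60,0],[0,0,0.3,-90,0],[0,0,0.3,-120,0]]' | grep -E "pos|force|open"
python3 -m creep '[[0,0,0,-30,0],[0,0,150,-60,0],[0,0,150,-60,0],[0,0,150,-60,0],[0,0,150,-60,0],[0,0,150,-60,0],[0,0,150,-60,0],[0,0,150,-60,0]]' | grep -E "pos|force|open"
python3 - <<'E'
from m import *
a=ctrl.get_image('top');b=ctrl.get_image('side')
a=ctrl.get_image('top');b=ctrl.get_image('side')
go([.5,.2,.2])
c=np.zeros((512,800,3),np.uint8)
c[:400,:400]=cv2.resize(a[180:230,260:310],None,fx=8,fy=8,interpolation=cv2.INTER_CUBIC)
c[:512,400:]=cv2.resize(b[190:254,250:300],None,fx=8,fy=8,interpolation=cv2.INTER_CUBIC)
cv2.imwrite('pics/j.png',c[:,:,::-1])
E
```

```text
tool_pos: [0.601, 0.0618, 0.1719]
contact_force: [1.6, 0.3, 0.1]
opening: 0.0855
tool_pos: [0.6353, 0.2072, 0.2301]
contact_force: [0.3, 0.0, 0.6]
opening: 0.0855
t 38.62 tcp [0.6354 0.2064 0.2303] shift [130.3 -37.4  30.4] turn None F [-0.53 -0.56 -0.01] op 0.0853
```

View pics/j.png

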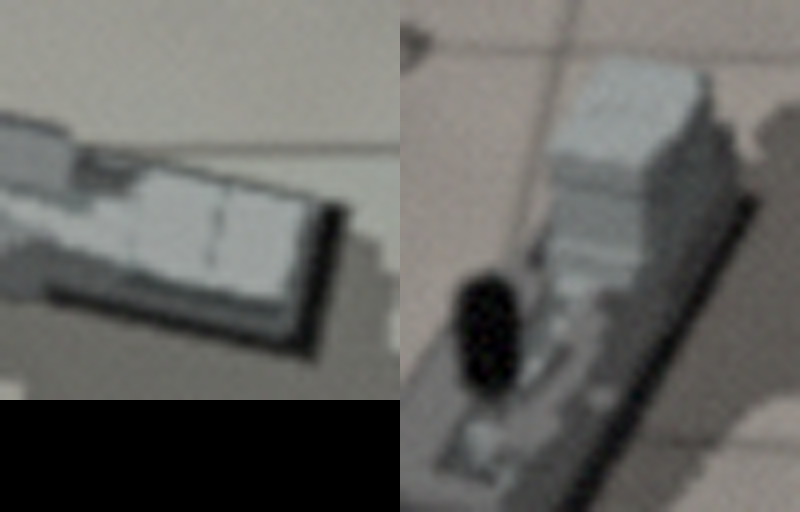

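```bash
python3 -c "
from station import ctrl
print(ctrl.finish_job())"
```

```text
the job is handed in; nothing more can be done
None
```

I loaded both tins into the rail, clamped them against the front stop with the follower, and handed the job in at about 38.6 s. The hand-in gave no verdict.

- **Catching the follower:** I pulled the knob back and felt the slot end at a follower travel of about 0.0995 m. The wrist read 18–19 N there, of which roughly 9 N pressed on the slot end. I shifted the knob about 18 mm sideways into the notch and eased it forward until the tooth took the spring load. Then I let go.
- **Placing the tins:** I lowered each tin into the channel with contact forces of only a few newtons. A picture showed both upright in the rail, with a small gap between them and the follower still caught back.
- **Bringing the follower forward:** I moved the knob back into the straight leg and eased it forward in small steps of up to 2 mm. The tins took the load at a follower travel of about 0.064 m. I overran slightly and pushed with about 9 N, then backed off before opening the gripper.
- **Last picture:** The tins stand upright and touch each other, with the pusher against the rear tin and the knob in the straight leg. The gripper is open and clear.

**Not directly measured:**
- The follower travel comes from the tool position.
- The press on the tin was not measured; by the given spring data it should be near 8 N.
- The pictures put the tins about 1 to 2 mm off the centre line, but they are only good to about 2 mm. The channel walls keep the tins within 3 mm.
- I did not measure whether the other things on the island stayed where they were, but I felt no contact with any of them.

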